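# Hook up the drop guard of the wider press

## Robot

A 6-joint arm with a two-finger parallel gripper is mounted at the origin on a cart in front of the work surface, level with it; the furniture and walls round the work are solid. World frame = base frame: x ahead of the robot, y to its left, z up, the work surface at z = 0. Lengths are in mm, angles in rad, forces in N, time in s.
With the tool pointing down it reaches from about 275 to 1000 mm from the base axis. Payload 8.4 kg.
Tool frame: the origin (TCP) lies midway between the tips of the shut fingers; the grasp point (between the pads) lies r.grasp_offset behind it (r.grasp_offset is the distance from the TCP to the grasp point, in mm); z points along the fingers, y is the direction in which the jaws open and shut (so a half turn about z gives the same grasp; the last joint's range is limited). The gripper opens to 85 mm and grips with 20 to 120 N. Pads are 22 mm wide; open, the fingers measure 114 mm over their backs; the gripper's body (76 mm by 85 mm) begins 54 mm behind the grasp point. The pads swing forward as they close: fully open they stand 13 mm farther back than shut.
Start: joints at [1.14, 0.353, 1.633, -0, 1.155, -0.002], TCP at [259.861, 568.419, 231.281] pointing down, gripper open.
Joint ranges: [-2.63, 2.63], [-0.92, 2.1], [0.06, 2.66], [-1.3, 4.44], [0, 2.69], [-3.02, 3.02]. Speed limits (rad/s): [2.22, 2.22, 2.79, 3.14, 3.14, 3.14].

## Interface

Orientations are given as [roll, pitch, yaw] about the fixed x, y, z axes, in that order (R = Rz(yaw) Ry(pitch) Rx(roll)).
In Python, from rig import r gives the robot as it stands.
- The arm moves only by the tool jog_arm, never from a script. Its argument "series" is a list that holds one entry, the list of rows, each a list of 7 numbers: the shift along the tool's x, y, z in cm, then the turn, a rotation vector about the tool's x, y, z in degrees, then the finger opening in cm, from 0 to 8.54. A call has 1 to 5 rows; each row is the pose to reach, as a shift and turn from the pose commanded when the call began, along the tool's axes at that moment; what a row does not reach only later rows make up. A row lasts 1/8 s, in which the tool goes at most 62.5 mm and 10.7 degrees, less where a joint would pass 70% of its speed; a pose out of reach is approached as far as the arm can. A call with a gripper value outside its range is refused whole. The fingers move at their own pace and stop on an object; "newtons" is the grip in N (left out, the last holds). Time passes only in rows, so rows that repeat a pose let the fingers close. It gives the time, the measured TCP pose, the force and the opening at its end, in the units of the state.
- r.sense(): the state, without advancing time (a new reading comes with each control period).
- r.grab_frame(name): name is "scene" or "top"; returns the picture (420x560x3 uint8, red, green, blue); there is no depth.
- r.calibration(name): a dict with "mtx" (3x3 intrinsics, pixels), "dist" ([k1, k2, p1, p2, k3] as OpenCV has them; the pictures are not rectified), "origin" and "attitude" of the camera in the world. Camera axes: x right, y down, z forward; pixel columns grow to the right and rows downward; lengths in mm; the calibration is good to about 2 mm. A picture is of the moment at which its call begins. calibration takes no time and is no camera call.
- r.sign_off(): hands the job in, once; it reports no verdict.
The state is a dict: "clock": time; "qpos": joint angles; "qvel": joint speeds; "joint_efforts": joint torques, N m; "eef_pos": TCP position; "tcp_rot": TCP orientation; "contact_force": force on the tool from outside, world axes, zero at the start; "wrist_torque": the same for the moment, N m; "opening": opening from 0.0 (shut) to 1.0 (fully open).
Only numpy, scipy, OpenCV 4.12 (cv2) and the standard library are available. Lean on these libraries where they do the work, as an engineer would, in place of code of your own. Each camera call takes 0.05 s, during which the arm holds its last target.

## Task

The bed of the wider of the two bench presses has to be brushed out: lift its drop guard by the black grip on top, at the top of the lift move it to the right (as you face the press) so that the side pocket of its slotted bar comes over the fixed pin, and let it down so that it hangs on the pin by itself. Leave the guard of the narrower press shut.

Things in the scene. Friction and masses are not known exactly. Their poses are not given: they have to be found in the camera images.
- wide_grip (a point): Centre of the black grip block, 34 (x) x 40 (y) x 34 mm high, on top of the guard of the wider press (260 mm wide; the other 164); 231 mm above the bench when shut. x points to the press's back, y to its left seen from the front, z up; the press is yawed up to 0.25 rad. Nothing stands beside the grip; the press's head behind it ends 42 mm, a cylinder cap on it 30 mm below this point.
- wide_lift (a joint): Height of the wide press's guard, m: 0 shut, at most 0.088. A fixed 8 mm pin stands in the guard bar's upright slot, 18 mm wide; at the slot's foot a throat 24 mm high opens on the left (+y) past an 8 mm tooth into a pocket 24 mm wide, 12 mm deep upward. So lift 0.072 to 0.088 (best 0.080), shift, let down: it hangs at 0.060. Weighs 0.4 to 0.6 kg; it falls if let go unhooked.
- wide_shift (a joint): Sideways position of the wide press's guard, m, growing to the right seen from the front (-y of wide_grip; the grip moves with it): within 0.003 of 0 at the start, the pin in the upright slot; 0.021 to 0.037 with the pin in or under the pocket (best 0.029). About 0.8 N of friction, no spring. The guard only slides up and sideways, never turns.
- narrow_lift (a joint): Height of the narrower press's guard, m: 0 shut. The same mechanism on a press 164 mm wide. It stays shut.

How it is judged (in metres and radians):
At the end, for the whole second after the job is handed in: The wider press's guard hangs at rest on the pin by its side pocket: 52 to 68 mm above shut (60 when it rests on the pin) and 16 to 42 mm to the right, moving at under 20 mm/s; the narrower press's guard is shut (less than 8 mm up) (value of joint wide_lift between 0.052 and 0.068 m and value of joint wide_shift between 0.016 and 0.042 m and velocity of joint wide_lift between -0.02 and 0.02 m/s and value of joint narrow_lift below 0.008 m); the robot touches nothing.
It also fails if it takes over 29 s, if anything falls off the work surface, if the arm or the gripper's body presses on something with over 40 N, if the wrist force passes 120 N, or if a joint passes its speed limit or range.

## Working session

There is one attempt and no reset: what is moved stays moved. The work goes in short steps, Python scripts to look and compute and a tool call to move; the robot and the scene stay as the last step left them, time stands still between calls to the robot, and variables do not carry over. Pictures are saved under pics/ and viewed, and the job is handed in when it is done.

Besides the shell and the picture viewer there is one more tool, called after ">>>" by a JSON object that holds its "fn" and its "kwargs". jog_arm: Moves the arm, as the interface text tells. Its arguments: {"type":"object","properties":{"series":{"type":"array","items":{"type":"array","items":{"type":"array","items":{"type":"number"}}}},"newtons":{"type":"number"}},"required":["series"]}

```bash
ls; mkdir -p pics
python3 - <<'E'
from rig import r
import cv2,numpy as np
for n in("scene","top"):
    cv2.imwrite(f"pics/{n}0.png",r.grab_frame(n)[:,:,::-1]); print(n,r.calibration(n))
print(r.sense(),r.grasp_offset)
E
```

```text
pics
scene {'mtx': array([[521.85597169,   0.        , 276.88198579],
       [  0.        , 521.85597169, 197.69187893],
       [  0.        ,   0.        ,   1.        ]]), 'dist': array([-0.17641945,  0.        ,  0.        ,  0.        ,  0.        ]), 'origin': array([-125.30695206, -877.87575989,  869.05171001]), 'attitude': array([-2.16352525,  0.01550911, -0.79444831])}
top {'mtx': array([[417.85936572,   0.        , 276.65208404],
       [  0.        , 417.85936572, 208.11026675],
       [  0.        ,   0.        ,   1.        ]]), 'dist': array([-0.07348827,  0.        ,  0.        ,  0.        ,  0.        ]), 'origin': array([  19.47410981, -204.66822399,  903.23341793]), 'attitude': array([-2.48405918, -0.01429661, -1.4425613 ])}
{'clock': 0.1, 'qpos': array([ 1.13959252e+00,  3.53607150e-01,  1.63400706e+00, -1.20057758e-05,
        1.15520844e+00, -2.38100511e-03]), 'qvel': array([-0.00047674,  0.00043684, -0.00240867, -0.00039611, -0.00057911,
       -0.00105063]), 'joint_efforts': array([-1.17582855e-03, -6.06355405e+01, -3.42816353e+01, -8.29510668e-05,
        4.02518504e-03, -8.80078517e-06]), 'eef_pos': array([259.70044144, 568.04924989, 230.64165544]), 'tcp_rot': array([-3.14036263e+00,  8.04919963e-06,  2.71277471e+00]), 'contact_force': array([-0.25964726,  0.07092268, -0.55466147]), 'wrist_torque': array([0.00712687, 0.03079474, 0.00388596]), 'opening': 0.9993255885239811} 18.700000000000003
```

View pics/scene0.png

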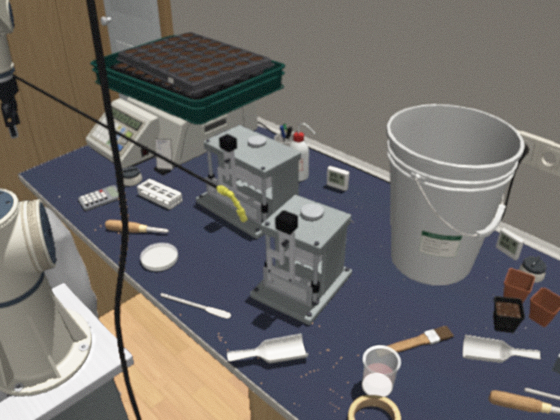

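View pics/top0.png

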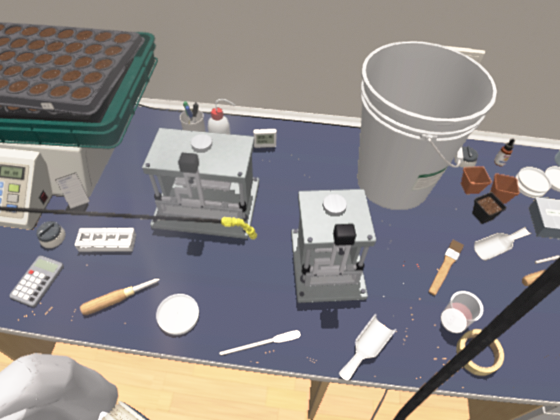

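The wider press is the left one. Its black grip is at about (228,143) in scene and (189,162) in top. I'll zoom in and triangulate.

```bash
cat > h.py <<'E'
import numpy as np,cv2
from scipy.spatial.transform import Rotation as R
from rig import r
def ray(n,p):
    c=r.calibration(n); u=cv2.undistortPoints(np.array([[p]],float),c["mtx"],c["dist"])[0,0]
    d=R.from_euler('xyz',c["attitude"]).apply([u[0],u[1],1]); return c["origin"],d/np.linalg.norm(d)
def atz(n,p,z):
    o,d=ray(n,p); return o+d*(z-o[2])/d[2]
def tri(a,b):
    o1,d1=ray("scene",a);o2,d2=ray("top",b)
    A=np.c_[d1,-d2];s=np.linalg.lstsq(A,o2-o1,rcond=None)[0]
    p,q=o1+s[0]*d1,o2+s[1]*d2
    return (p+q)/2,np.linalg.norm(p-q)
def proj(n,P):
    c=r.calibration(n); Rt=R.from_euler('xyz',c["attitude"]).inv()
    rv=Rt.as_rotvec(); return cv2.projectPoints(np.atleast_2d(P).astype(float),rv,-Rt.apply(c["origin"]),c["mtx"],c["dist"])[0][:,0]
E
python3 - <<'E'
from h import *
print(tri((228.5,143.5),(189,163)),tri((287,222),(345,234)))
s=cv2.imread("pics/scene0.png");t=cv2.imread("pics/top0.png")
cv2.imwrite("pics/z1.png",np.hstack([cv2.resize(s[120:240,190:310],(400,400),interpolation=cv2.INTER_CUBIC),cv2.resize(t[125:245,140:260],(400,400),interpolation=cv2.INTER_CUBIC)]))
E
```

```text
(array([635.53150914,  60.91579781, 231.24705927]), np.float64(2.7068389489623352)) (array([ 489.80912152, -287.84028868,  234.23135294]), np.float64(2.0997861972653857))
```

View pics/z1.png

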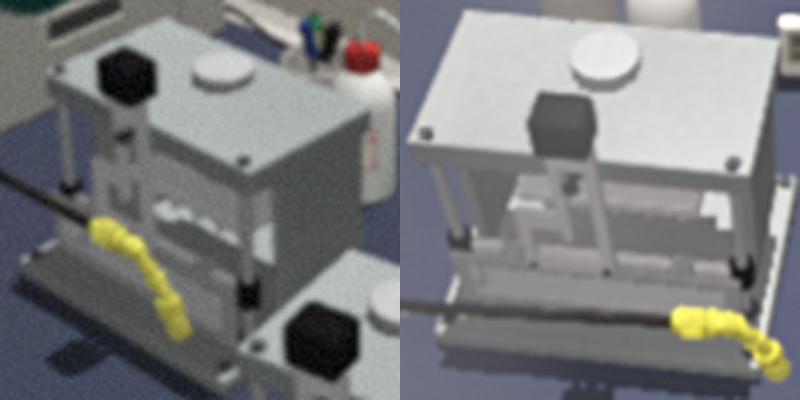

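Run:
```python
from h import *
print("yel start",tri((220,189.6),(225.5,221)),"tip",tri((243,218),(253,234.5)))
# head top plate corners at z=189, top cam crop->px
f=lambda x,y:(140+(x-400)*.3,125+y*.3)
for p in [(408,142),(748,178),(464,10),(780,38)]: print("head",atz("top",f(*p),189).round(1))
g=lambda x,y:(190+x*.3,120+y*.3)
for p in [(48,75),(248,170),(368,112),(165,18)]: print("headS",atz("scene",g(*p),189).round(1))
# hose: match top points to scene line
def match(tp,l0,l1):
    l0,l1=np.array(l0,float),np.array(l1,float);b=min((tri(l0+(l1-l0)*k,tp)+(k,) for k in np.linspace(-.3,1.3,400)),key=lambda x:x[1]);return b
for tp in [(0,210),(60,213),(120,216),(180,219)]: print("hose",match(tp,(20,77),(215,187)))
for tp in [(540,300),(480,352),(420,405)]: print("cable",match(tp,(93,0),(118,210)),match(tp,(118,210),(137,420)))
```

```text
yel start (array([516.39512938, -42.58368168, 192.15138095]), np.float64(0.3484073009587892)) tip (array([536.99679688, -95.68996518, 123.3334384 ]), np.float64(0.8114445582016909))
head [643.  182.4 189. ]
head [642.6 -60.3 189. ]
head [781.8 184.8 189. ]
head [784.  -59.4 189. ]
headS [646.2 179.  189. ]
headS [652.4 -55.1 189. ]
headS [781. -61. 189.]
headS [785.4 186.4 189. ]
hose (array([407.59837509, 356.33419953, 298.97060639]), np.float64(0.3161329821615483), np.float64(0.36165413533834584))
hose (array([434.2105816 , 256.99238867, 272.98850531]), np.float64(0.06557846529605901), np.float64(0.5100250626566416))
hose (array([463.68090921, 154.81967079, 243.57139274]), np.float64(0.3419678239902938), np.float64(0.6784461152882206))Traceback (most recent call last):
  File "<stdin>", line 11, in <module>
  File "<stdin>", line 10, in match
  File "<stdin>", line 10, in <genexpr>
  File "h.py", line 10, in tri
    o1,d1=ray("scene",a);o2,d2=ray("top",b)
                               ~~~^^^^^^^^^
  File "h.py", line 5, in ray
    c=r.calibration(n); u=cv2.undistortPoints(np.array([[p]],float),c["mtx"],c["dist"])[0,0]
ValueError: time passes only in moves, steps and waits
```

```bash
sed -i 's/r\.calibration(n)/CAL[n]/; ' h.py; sed -i '/^from rig/a CAL={n:r.calibration(n) for n in ("scene","top")}' h.py
python3 - <<'E'
from h import *
def match(tp,l0,l1):
    l0,l1=np.array(l0,float),np.array(l1,float);b=min((tri(l0+(l1-l0)*k,tp)+(k,) for k in np.linspace(-.3,1.3,400)),key=lambda x:x[1]);return b
for tp in [(540,300),(480,352),(420,405)]: print("cable",match(tp,(93,0),(118,210)),match(tp,(118,210),(137,420)))
print("tcp in scene",proj("scene",[[260,568,231],[407,356,299]]),proj("top",[[260,568,231]]))
print("hose extrap in scene",[atz("scene",(20,77),z).round() for z in (300,330,360,400)])
s=cv2.imread("pics/scene0.png")
cv2.imwrite("pics/z2.png",cv2.resize(s[0:210,0:140],(400,600),interpolation=cv2.INTER_CUBIC))
E
```

```text
cable (array([ 133.48292953, -339.44604026,  698.2979597 ]), np.float64(0.0460241419919659), np.float64(0.2213032581453634)) (array([ 140.27813445, -379.94086089,  611.82881159]), np.float64(72.62138806413337), np.float64(-0.3))
cable (array([ 130.12634837, -336.07765209,  622.54077564]), np.float64(0.26120050886836405), np.float64(0.5140350877192983)) (array([ 133.38063866, -350.42874234,  582.15843037]), np.float64(23.7238820469913), np.float64(-0.3))
cable (array([ 122.26343535, -330.94224809,  496.08447575]), np.float64(0.08250810374733508), np.float64(0.9390977443609021)) (array([ 122.51470585, -331.15709   ,  495.49258104]), np.float64(0.12003106617369733), np.float64(-0.059398496240601506))
tcp in scene [[ 16.93280991 135.24400809]
 [ 90.33400093 116.91496736]] [[-116.14077389  280.51909885]]
hose extrap in scene [array([399., 853., 300.]), array([371., 762., 330.]), array([344., 671., 360.]), array([307., 549., 400.])]
```

View pics/z2.png

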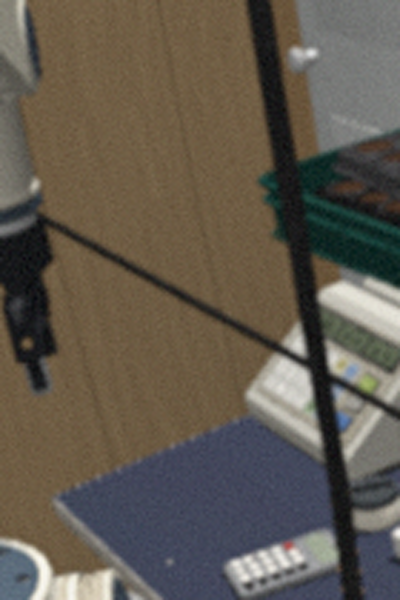

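```bash
cat >> h.py <<'E'
def rows(wps,op,start=None):
    s=r.sense()
    p0,R0=(s["eef_pos"],R.from_euler('xyz',s["tcp_rot"])) if start is None else (np.array(start[0]),R.from_euler('xyz',start[1]))
    for x,y,z,yaw in wps:
        Rt=R.from_euler('xyz',[np.pi,0,yaw])
        print(list((R0.inv().apply(np.array([x,y,z])-p0)/10).round(2))+list(np.degrees((R0.inv()*Rt).as_rotvec()).round(1))+[op])
E
python3 - <<'E'
from h import *
st=([259.861,568.419,231.281],[-3.14036,0,2.7128])
A=np.array([180,420,310,2.7128]);B=np.array([370,120,360,3.1416])
rows([np.r_[233,519,257,2.7128],np.r_[206,470,284,2.7128],A,A+(B-A)/7,A+(B-A)*2/7],8.5,st)
E
```

```text
[np.float64(0.39), np.float64(-5.61), np.float64(-2.56), np.float64(-0.1), np.float64(-0.0), np.float64(-0.0), 8.5]
[np.float64(0.81), np.float64(-11.2), np.float64(-5.26), np.float64(-0.1), np.float64(-0.0), np.float64(-0.0), 8.5]
[np.float64(1.09), np.float64(-16.83), np.float64(-7.85), np.float64(-0.1), np.float64(-0.0), np.float64(-0.0), 8.5]
[np.float64(-3.16), np.float64(-19.6), np.float64(-8.56), np.float64(-0.1), np.float64(-0.0), np.float64(-3.5), 8.5]
[np.float64(-7.41), np.float64(-22.37), np.float64(-9.27), np.float64(-0.1), np.float64(-0.0), np.float64(-7.0), 8.5]
```

>>> {"fn": "jog_arm", "kwargs": {"series": [[[0.4,-5.6,-2.6,0,0,0,8.5],[0.8,-11.2,-5.3,0,0,0,8.5],[1.1,-16.8,-7.9,0,0,0,8.5],[-3.2,-19.6,-8.6,0,0,-3.5,8.5],[-7.4,-22.4,-9.3,0,0,-7,8.5]]]}}

```text
clock: 0.72
eef_pos: [233.9, 332.6, 324.7]
tcp_rot: [3.141, 0.0, 2.839]
contact_force: [1.4, -0.4, 0.0]
opening: 0.997
```

Run:
```python
from h import *
A=np.array([180,420,310,2.7128]);B=np.array([370,120,360,3.1416])
rows([A+(B-A)*k/7 for k in (3,4,5,6,7)],8.5)
```

```text
[np.float64(-3.86), np.float64(-3.11), np.float64(-0.67), np.float64(0.0), np.float64(0.0), np.float64(-3.3), 8.5]
[np.float64(-7.72), np.float64(-6.39), np.float64(-1.39), np.float64(0.0), np.float64(0.0), np.float64(-6.8), 8.5]
[np.float64(-11.59), np.float64(-9.67), np.float64(-2.1), np.float64(0.0), np.float64(0.0), np.float64(-10.3), 8.5]
[np.float64(-15.46), np.float64(-12.95), np.float64(-2.82), np.float64(0.0), np.float64(0.0), np.float64(-13.8), 8.5]
[np.float64(-19.33), np.float64(-16.24), np.float64(-3.53), np.float64(0.0), np.float64(0.0), np.float64(-17.3), 8.5]
```

>>> {"fn": "jog_arm", "kwargs": {"series": [[[-3.9,-3.1,-0.7,0,0,-3.3,8.5],[-7.7,-6.4,-1.4,0,0,-6.8,8.5],[-11.6,-9.7,-2.1,0,0,-10.3,8.5],[-15.5,-13,-2.8,0,0,-13.8,8.5],[-19.3,-16.2,-3.5,0,0,-17.3,8.5]]]}}

```text
clock: 1.35
eef_pos: [369.6, 119.6, 359.5]
tcp_rot: [3.141, 0.0, 3.139]
contact_force: [0.8, 0.2, -0.7]
opening: 0.995
```

Run:
```python
from h import *
s=r.sense();p=s["eef_pos"];print(p,s["tcp_rot"])
C=np.array([635,61,320]);
rows([np.r_[p+(C-p)*k/5,np.pi] for k in range(1,6)],8.5)
```

```text
[369.5971631  119.61699569 359.5121563 ] [3.14142026e+00 3.08723996e-04 3.13883578e+00]
[np.float64(-5.31), np.float64(-1.16), np.float64(0.79), np.float64(0.0), np.float64(0.0), np.float64(-0.2), 8.5]
[np.float64(-10.62), np.float64(-2.32), np.float64(1.58), np.float64(0.0), np.float64(0.0), np.float64(-0.2), 8.5]
[np.float64(-15.93), np.float64(-3.47), np.float64(2.38), np.float64(0.0), np.float64(0.0), np.float64(-0.2), 8.5]
[np.float64(-21.24), np.float64(-4.63), np.float64(3.17), np.float64(0.0), np.float64(0.0), np.float64(-0.2), 8.5]
[np.float64(-26.56), np.float64(-5.79), np.float64(3.96), np.float64(0.0), np.float64(0.0), np.float64(-0.2), 8.5]
```

>>> {"fn": "jog_arm", "kwargs": {"series": [[[-5.3,-1.2,0.5,0,0,-0.2,8.5],[-10.6,-2.3,1,0,0,-0.2,8.5],[-15.9,-3.5,2,0,0,-0.2,8.5],[-21.2,-4.6,3,0,0,-0.2,8.5],[-26.5,-5.8,4,0,0,-0.2,8.5]]]}}

```text
clock: 1.98
eef_pos: [635.4, 61.4, 318.4]
tcp_rot: [3.142, -0.001, 3.14]
contact_force: [0.1, 0.5, 0.8]
opening: 0.994
```

Run:
```python
from h import *
print(r.sense()["eef_pos"])
s=r.grab_frame("scene")[:,:,::-1];t=r.grab_frame("top")[:,:,::-1]
cv2.imwrite("pics/z3.png",np.hstack([cv2.resize(s[60:240,160:340],(400,400)),cv2.resize(t[60:240,100:280],(400,400))]))
```

```text
[635.36795386  61.43399522 318.40681191]
```

View pics/z3.png

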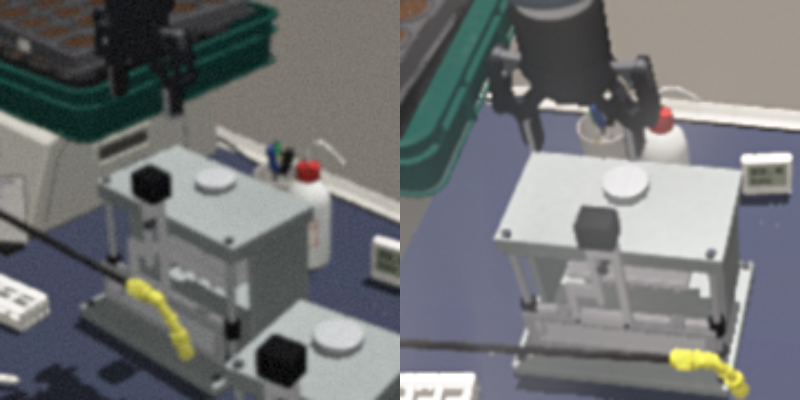

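The scene picture shows the open gripper above the grip, and the top picture shows the grip midway between the fingers in y. The hose is untouched. Next I descend.

>>> {"fn": "jog_arm", "kwargs": {"series": [[[0,0,4,0,0,0,8.5],[0,0,7,0,0,0,8.5],[0,0,9,0,0,0,8.5],[0,0,10.3,0,0,0,8.5],[0,0,10.8,0,0,0,8.5]]]}}

```text
clock: 2.7
eef_pos: [633.4, 62.1, 210.8]
tcp_rot: [-3.142, -0.001, 3.141]
contact_force: [-0.2, 0.2, 0.1]
opening: 0.992
```

Run:
```python
from h import *
print(r.sense()["eef_pos"])
s=r.grab_frame("scene")[:,:,::-1];t=r.grab_frame("top")[:,:,::-1]
cv2.imwrite("pics/z4.png",np.hstack([cv2.resize(s[90:210,170:290],(400,400)),cv2.resize(t[90:210,130:250],(400,400))]))
```

```text
[633.4227368   62.07747292 210.81164633]
```

View pics/z4.png

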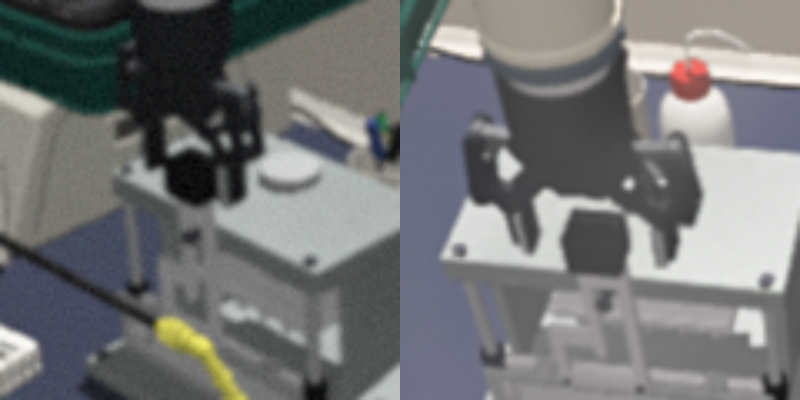

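The grip sits between the fingers in both views, with about 20 mm free on each side. I'll close on it.

>>> {"fn": "jog_arm", "kwargs": {"series": [[[0,0,0,0,0,0,3.5],[0,0,0,0,0,0,3.5],[0,0,0,0,0,0,3.5],[0,0,0,0,0,0,3.5],[0,0,0,0,0,0,3.5]]], "newtons": 60}}

```text
clock: 3.42
eef_pos: [634.1, 62.0, 212.0]
tcp_rot: [-3.142, 0.001, 3.141]
contact_force: [-1.1, -0.4, 6.9]
opening: 0.459
```

>>> {"fn": "jog_arm", "kwargs": {"series": [[[0,0,-0.5,0,0,0,3.3],[0,0,-1.5,0,0,0,3.3],[0,0,-2.5,0,0,0,3.3],[0,0,-3.5,0,0,0,3.3],[0,0,-4,0,0,0,3.3]]]}}

```text
clock: 4.05
eef_pos: [634.0, 62.0, 252.2]
tcp_rot: [3.142, 0.001, 3.14]
contact_force: [3.4, -0.7, -4.4]
opening: 0.461
```

>>> {"fn": "jog_arm", "kwargs": {"series": [[[0,0,-1,0,0,0,3.3],[0,0,-2,0,0,0,3.3],[0,0,-3,0,0,0,3.3],[0,0,-3.7,0,0,0,3.3],[0,0,-4,0,0,0,3.3]]]}}

```text
clock: 4.68
eef_pos: [634.0, 62.0, 291.8]
tcp_rot: [3.142, 0.0, 3.14]
contact_force: [5.4, 0.9, -4.2]
opening: 0.461
```

Run:
```python
from h import *
q=r.sense();print(q["eef_pos"],q["contact_force"],q["opening"])
s=r.grab_frame("scene")[:,:,::-1];t=r.grab_frame("top")[:,:,::-1]
cv2.imwrite("pics/z5.png",np.hstack([cv2.resize(s[90:210,170:290],(400,400)),cv2.resize(t[90:210,130:250],(400,400))]))
```

```text
[633.95957548  61.99189053 291.82739377] [ 5.36861302  0.92133891 -4.2393836 ] 0.4609263180921653
```

View pics/z5.png

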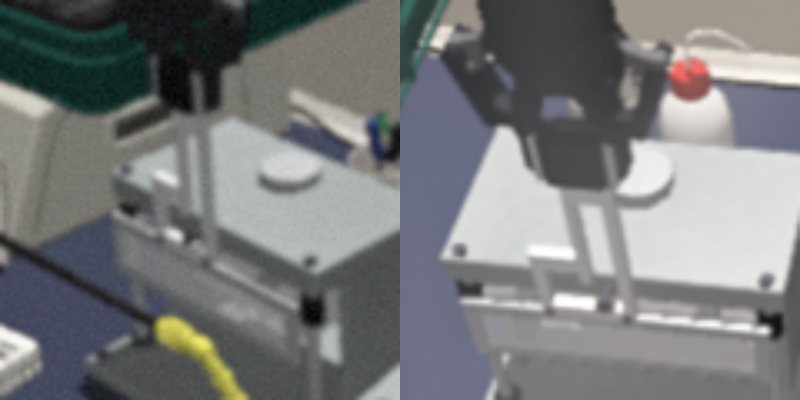

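The guard is held and lifted about 80 mm, and the 4.2 N load matches its weight. The slot foot is at the pin. Now I shift it right, which is -y in the tool frame.

>>> {"fn": "jog_arm", "kwargs": {"series": [[[0,-0.6,0,0,0,0,3.3],[0,-1.3,0,0,0,0,3.3],[0,-2,0,0,0,0,3.3],[0,-2.6,0,0,0,0,3.3],[0,-2.9,0,0,0,0,3.3]]]}}

```text
clock: 5.4
eef_pos: [634.1, 32.3, 291.1]
tcp_rot: [3.142, 0.001, 3.14]
contact_force: [5.3, 1.9, -4.6]
opening: 0.463
```

Run:
```python
from h import *
q=r.sense();print(q["eef_pos"],q["contact_force"],q["opening"])
s=r.grab_frame("scene")[:,:,::-1];t=r.grab_frame("top")[:,:,::-1]
cv2.imwrite("pics/z6.png",np.hstack([cv2.resize(s[90:210,170:290],(400,400)),cv2.resize(t[90:210,130:250],(400,400))]))
```

```text
[634.13677162  32.33873835 291.08922475] [ 5.29696043  1.8916402  -4.62581801] 0.46347418588454975
```

View pics/z6.png

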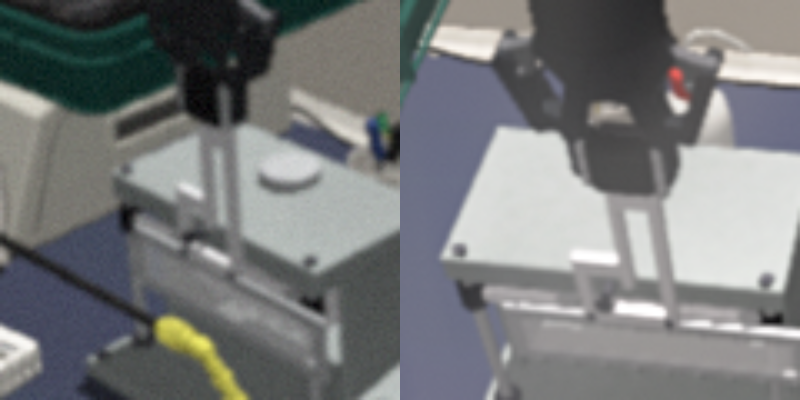

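The guard has shifted 29.7 mm. The pin now shows under the pocket, at about (605,298) in the top crop. I'll lower it about 20 mm and watch the force.

>>> {"fn": "jog_arm", "kwargs": {"series": [[[0,0,0.5,0,0,0,3.3],[0,0,1,0,0,0,3.3],[0,0,1.5,0,0,0,3.3],[0,0,1.9,0,0,0,3.3],[0,0,2.1,0,0,0,3.3]]]}}

```text
clock: 6.12
eef_pos: [634.3, 32.5, 271.5]
tcp_rot: [-3.141, 0.002, 3.14]
contact_force: [-0.6, -1.6, 16.4]
opening: 0.463
```

Run:
```python
from h import *
q=r.sense();print(q["eef_pos"],q["contact_force"],q["opening"])
s=r.grab_frame("scene")[:,:,::-1];t=r.grab_frame("top")[:,:,::-1]
cv2.imwrite("pics/z7.png",np.hstack([cv2.resize(s[90:210,170:290],(400,400)),cv2.resize(t[90:210,130:250],(400,400))]))
```

```text
[634.30907195  32.54982569 271.53905651] [-0.64987541 -1.60495696 16.40461712] 0.46310854626021264
```

View pics/z7.png

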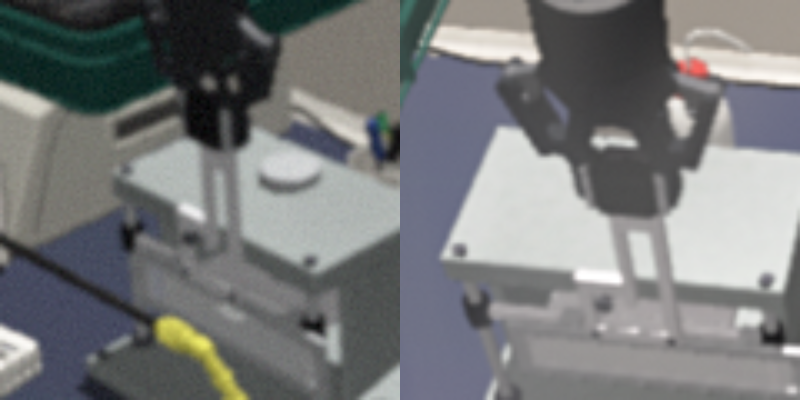

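The pin carries the guard: the force has reversed to +16 N, and the TCP is 59.5 mm above its shut grasp height. It is sitting in the pocket, because resting on the tooth would give 72 mm. I'll relieve slightly and open.

>>> {"fn": "jog_arm", "kwargs": {"series": [[[0,0,-0.1,0,0,0,3.3],[0,0,-0.1,0,0,0,5],[0,0,-0.1,0,0,0,8.5],[0,0,-0.1,0,0,0,8.5],[0,0,-0.1,0,0,0,8.5]]]}}

```text
clock: 6.85
eef_pos: [633.6, 33.0, 271.1]
tcp_rot: [3.142, -0.001, 3.14]
contact_force: [-0.2, 0.4, -1.3]
opening: 0.994
```

>>> {"fn": "jog_arm", "kwargs": {"series": [[[0,0,-0.1,0,0,0,8.5],[0,0,-0.1,0,0,0,8.5],[0,0,-1,0,0,0,8.5],[0,0,-3,0,0,0,8.5],[0,0,-5,0,0,0,8.5]]]}}

```text
clock: 7.48
eef_pos: [633.9, 33.0, 322.4]
tcp_rot: [-3.142, 0.0, 3.14]
contact_force: [0.2, 0.5, -0.4]
opening: 0.995
```

>>> {"fn": "jog_arm", "kwargs": {"series": [[[0,0,-3,0,0,0,8.5],[0,0,-6,0,0,0,8.5],[0,0,-9,0,0,0,8.5],[0,0,-10,0,0,0,8.5],[0,0,-10,0,0,0,8.5]]]}}

```text
clock: 8.1
eef_pos: [633.9, 33.0, 421.6]
tcp_rot: [3.142, 0.001, 3.14]
contact_force: [0.5, -0.0, -0.6]
opening: 0.995
```

Run:
```python
from h import *
q=r.sense();print(q["eef_pos"],q["contact_force"],q["opening"])
s=r.grab_frame("scene")[:,:,::-1];t=r.grab_frame("top")[:,:,::-1]
cv2.imwrite("pics/s8.png",s);cv2.imwrite("pics/t8.png",t)
cv2.imwrite("pics/z8.png",np.hstack([cv2.resize(s[90:230,170:310],(400,400)),cv2.resize(t[90:230,130:270],(400,400))]))
print(proj("scene",[634.5,31.5,291]),proj("top",[634.5,31.5,291]))
```

```text
[633.90500574  32.98739377 421.56321234] [ 0.48497669 -0.04843606 -0.59441256] 0.9951577123326218
[[234.00476539 126.71147109]] [[198.43584754 144.36043875]]
```

View pics/z8.png

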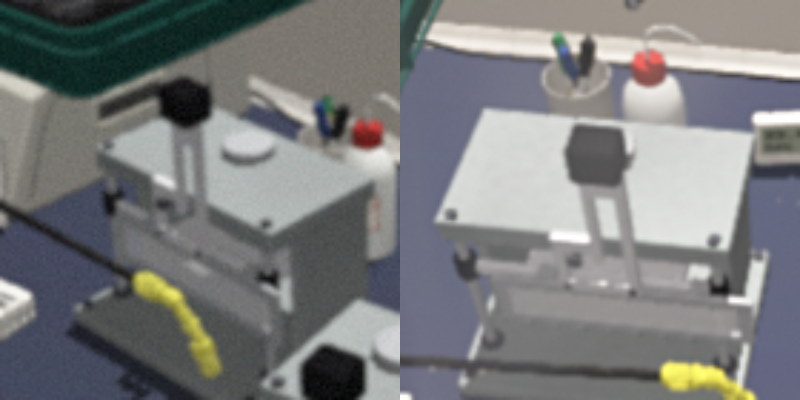

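The guard stays up after release. The grip is at scene (234.7,125.5) and top (199,144), against a prediction of (234,126.7) and (198.4,144.4). The narrow press's grip still needs one check, then I hand in.

Run:
```python
from h import *
print(tri((234.7,125.5),(199.2,144.3)))
a=cv2.imread("pics/top0.png").astype(int);b=cv2.imread("pics/t8.png").astype(int)
print("narrow diff",abs(a-b)[190:300,295:370].mean(), "bench ref",abs(a-b)[190:300,400:425].mean())
print(r.sense()["contact_force"],r.sign_off())
```

```text
(array([633.40341154,  28.70667152, 294.46140627]), np.float64(2.85813172408015))
narrow diff 2.188121212121212 bench ref 2.036121212121212
the job is handed in; nothing more can be done
[ 0.910231   -0.76147589 -0.55274632] None
```

The wider press's guard is hanging on its pin by the side pocket, and I handed the job in at about 8.3 s of the 29 s allowed. I gripped it by the black block, lifted it about 80 mm, moved it about 30 mm to the right, lowered it onto the pin and let go. The arm then backed off upward.

**Guard height and shift:** With the guard still held, the gripper read 59.5 mm up and about 29.5 mm to the right. After release, the camera fix put the grip about 63 mm up and 32 mm to the right. The two readings differ by about 3 mm, which is within camera error, and both are inside the limits. The pictures show the pin in the pocket.

**Seating on the pin:** As I lowered the guard, the force went from −4.6 N (its weight on the gripper) to +16 N, so the pin had taken the load.

**Narrower press:** Its part of the overhead picture is unchanged apart from image noise, so its guard is still shut.

**Robot clear:** The last force reading was under 1.5 N, with the open gripper about 13 cm above the grip. I did not see a reading near the force limits, and I found no sign of contact with the hose in front of the press.

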